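Open the combination-locked gauge drawer

ROBOT

A 6-joint arm with a two-finger parallel gripper is mounted at the origin on the work surface. World frame = base frame: x ahead of the robot, y to its left, z up, the work surface at z = 0. Lengths are in m, angles in rad, forces in N, time in s.
With the tool pointing down it reaches from about 0.375 to 0.9 m from the base axis. Payload 3.1 kg.
Tool frame: the origin (TCP) lies midway between the tips of the shut fingers; the grasp point (between the pads) lies 19 mm behind it (pinch_z is the distance from the TCP to the grasp point, in m); z points along the fingers, y is the line along which they close (so a half turn about z gives the same grasp; the last joint's range is limited). The gripper opens to 85 mm and grips with 20 to 120 N. Pads are 22 mm wide; open, the fingers measure 114 mm over their backs; the gripper's body (76 mm by 85 mm) begins 54 mm behind the grasp point. The pads swing forward as they close: fully open they stand 13 mm farther back than shut.
Start: joints at [1, 0.527, 1.433, -0, 1.181, -0.178], TCP at [0.239, 0.577, 0.197] pointing down, gripper open.
Joint ranges: [-3.08, 3.08], [-0.75, 2.2], [0.22, 2.44], [-1.43, 4.57], [0, 2.65], [-2.85, 2.85]. Speed limits (rad/s): [2.79, 2.79, 3.14, 3.14, 3.14, 3.14].

INTERFACE

Orientations are given as a unit quaternion [x, y, z, w].
In Python, from station import sense, snapshot, camera_params, sign_off, pinch_z gives the robot as it stands. The module is installed in compiled form; this text tells all that it offers.
- The arm moves only by the shell command python3 -m handwheel 'ROWS' [FORCE]. ROWS is JSON, a list that holds one entry, the list of rows, each a list of 7 numbers: the turn, a rotation vector about the tool's x, y, z in degrees, then the shift along the tool's x, y, z in m, then the opening, from 0 (shut) to 1 (fully open). A call has 1 to 20 rows; each row shifts and turns the commanded pose from where the row before left it, along the tool's axes as they then stand; what a row does not reach is not made up. A row lasts 1/8 s, in which the tool goes at most 62.5 mm and 10.7 degrees, less where a joint would pass 70% of its speed; a pose out of reach is approached as far as the arm can. A call with a gripper value outside its range is refused whole. The fingers move at their own pace and stop on an object; FORCE is the grip in N (left out, the last holds). Time passes only in rows, so rows that do not move let the fingers close. It gives the time, the measured TCP pose, the force, the opening and the grip force at its end, in the units of the state.
- sense(): the state, without advancing time (a new reading comes with each control period).
- snapshot(name): name is "side" or "top"; returns the picture (384x512x3 uint8, red, green, blue); there is no depth.
- camera_params(name): a dict with "fx", "fy", "cx", "cy" (pixels), "world_to_cam" (4x4, takes a point from world to camera coordinates). Camera axes: x right, y down, z forward; pixel columns grow to the right and rows downward; lengths in m; the calibration is good to about 2 mm. A picture is of the moment at which its call begins. camera_params takes no time and is no camera call.
- sign_off(): hands the job in; it is judged then, once.
The state is a dict: "t": time; "q": joint angles; "qd": joint speeds; "tau": joint torques, N m; "tcp_pos": TCP position; "tool_rot": TCP orientation; "force": force on the tool from outside, world axes, zero at the start; "ft_torque": the same for the moment, N m; "finger_gap": opening from 0.0 (shut) to 1.0 (fully open); "gripper_force": force on a finger pad.
Only numpy, scipy, OpenCV 4.12 (cv2) and the standard library are available. Lean on these libraries where they do the work, as an engineer would, in place of code of your own. Each camera call takes 0.05 s, during which the arm holds its last target. There are 200 camera calls.

TASK

The gauge drawer in the blue box is locked by three dials, each with ten marks round it that count clockwise from the long yellow mark, which is 0: set the red-capped dial to 3 and the green-capped dial to 7. The number of the blue-capped dial is lost, so turn that one clockwise until you feel it come up against its stop. Then pull the drawer out by its bar as far as it goes and let go, leaving the parts and tools around the box where they are.

Things in the scene. Friction and masses are not known exactly. Their poses are not given: they have to be found in the camera images.
- lockbox: Blue steel box fixed to the bench, 130 (its x) by 300 (its y) by 100 mm high; origin at the centre of its underside, z up. Dials on its top at local x = 0, y = -85 (red), -5 (green), +75 mm (blue), each amid ten marks 36 degrees apart; the long yellow 0 mark lies to local +x of the dial. The drawer comes out of the +y end; the lock blocks it after 3 mm unless all dials are within about 0.2 rad.
- dial1_knob (a point): Round black knurled dial, 39 mm in diameter, from 1 to 27 mm above the box top, axis upright, light drag (0.06 N m), turns without end. Red cap; white pointer line from its centre to the rim and down its side. Site on the axis, 14 mm above the box top, turning with the dial; the pointer lies along its local +x.
- dial2_knob (a point): Round black knurled dial, 39 mm in diameter, from 1 to 27 mm above the box top, axis upright, light drag (0.06 N m), turns without end. Green cap; white pointer line from its centre to the rim and down its side. Site on the axis, 14 mm above the box top, turning with the dial; the pointer lies along its local +x.
- dial3_knob (a point): Round black knurled dial, 39 mm in diameter, from 1 to 27 mm above the box top, axis upright, light drag (0.06 N m), turns without end. Blue cap; white pointer line from its centre to the rim and down its side. Site on the axis, 14 mm above the box top, turning with the dial; the pointer lies along its local +x.
- dial1 (a joint): Angle (rad) of the red-capped dial, growing CLOCKWISE seen from above; 0 when its white pointer is at the long yellow zero mark. One mark is 0.628 rad. It must be set to mark 3 (1.885 rad, or whole turns more or less).
- dial2 (a joint): Angle (rad) of the green-capped dial, growing CLOCKWISE seen from above; 0 when its white pointer is at the long yellow zero mark. One mark is 0.628 rad. It must be set to mark 7 (4.398 rad, or whole turns more or less).
- dial3 (a joint): Angle (rad) of the blue-capped dial, growing CLOCKWISE seen from above; 0 when its white pointer is at the long yellow zero mark. One mark is 0.628 rad. Its right place is hard against a hidden stop met turning clockwise, between 1.6 and 3.0 rad, different every time: it must be felt (the moment rises above the drag, the dial stops following). It stays there when released. The stop bears 1 N m; forced much harder the dial can be driven past it.
- drawer (a joint): How far the drawer is out (m): 0 shut, 0.09 fully out at its stop. It slides along the box's local +y with about 2.5 N of drag and stays where it is left.
- drawer_bar (a point): Middle of the drawer's steel pull bar, which moves with it: round, 14 mm thick, 90 mm long, along the box's local x, axis 84 mm above the bench, at box-local y = 208 mm when shut, 50 mm out from the drawer's front (43 mm clear behind it), on two 10 mm thick stand-offs 76 mm apart.
- gear_mid (a point): Bystander: loose steel gear, about 76 mm across and 34 mm high; point at its centre.
- can_mid (a point): Bystander: standing red spray can, 60 mm in diameter, 150 mm high; point at its centre.
- plate_mid (a point): Bystander: flat dark steel clutch ring, 90 mm across, 12 mm thick; point at its centre.
- screwdriver_grip (a point): Bystander: screwdriver with a blue handle lying on the bench; point in its handle.

How it is judged:
At the end, for the whole second after the job is handed in: The drawer stands at least 80 mm out (90 mm is its full travel), at rest; it can only come out with the red dial at 3, the green dial at 7 and the blue dial against its stop, each within about 0.2 rad (value of joint drawer above 0.08 m and velocity of joint drawer below 0.01 m/s); the robot touches nothing.
It fails at once if the gear is moved more than 30 mm (distance of gear_mid from where it was at the start of the episode above 0.03 m).
It fails at once if the spray can is moved more than 30 mm or knocked over (distance of can_mid from where it was at the start of the episode above 0.03 m).
It fails at once if the clutch ring is moved more than 30 mm (distance of plate_mid from where it was at the start of the episode above 0.03 m).
It fails at once if the screwdriver is moved more than 30 mm (distance of screwdriver_grip from where it was at the start of the episode above 0.03 m).
It also fails if it takes over 64 s, if anything falls off the work surface, if the arm or the gripper's body presses on something with over 40 N, if the wrist force passes 120 N, or if a joint passes its speed limit or range.

## Working session

There is one attempt and no reset: what is moved stays moved. The work goes in short steps, Python scripts to look and compute and a shell command to move; the robot and the scene stay as the last step left them, time stands still between calls to the robot, and variables do not carry over. Pictures are saved under pics/ and viewed, at most 10 in all, crops included, and the job is handed in when it is done.

```bash
mkdir -p pics; python3 - <<'E'
from station import *
import cv2
print(sense(), pinch_z)
for n in("top","side"):
    cv2.imwrite(f"pics/{n}0.png",cv2.resize(snapshot(n)[:,:,::-1],(800,600),interpolation=cv2.INTER_CUBIC))
    print(n,camera_params(n))
E
```

```text
{'t': 0.0, 'q': array([ 9.99529793e-01,  5.28482076e-01,  1.43390646e+00,  5.04237781e-05,
        1.18139406e+00, -1.78490413e-01]), 'qd': array([-0.0011008 ,  0.00130948,  0.00108789, -0.00183595, -0.00037811,
       -0.00131692]), 'tau': array([-1.03140967e-03, -4.42346156e+01, -1.78023791e+01, -2.57757329e-04,
        8.41792789e-03,  9.87333522e-06]), 'tcp_pos': array([0.23874075, 0.57675124, 0.1957226 ]), 'tool_rot': array([ 1.95137397e-01,  9.80775304e-01, -1.01039050e-03, -4.22628621e-04]), 'force': array([0.33832894, 0.28199277, 0.45053373]), 'ft_torque': array([ 0.00150568, -0.02661679, -0.00105172]), 'gripper_force': 0.0, 'finger_gap': 0.9965963617289745} 0.0187
top {'fx': 375.9715487182504, 'fy': 375.9715487182504, 'cx': 246.0964292532818, 'cy': 188.52759998992656, 'world_to_cam': array([[ 0.0252836 , -0.99967509, -0.00323203, -0.0247212 ],
       [-0.98654584, -0.02442891, -0.16164941,  0.62706214],
       [ 0.16151793,  0.00727562, -0.98684296,  1.18606143],
       [ 0.        ,  0.        ,  0.        ,  1.        ]])}
side {'fx': 405.05226649828893, 'fy': 405.05226649828893, 'cx': 258.87454205944516, 'cy': 187.2351408900377, 'world_to_cam': array([[-0.94888595, -0.31552627,  0.0076564 ,  0.5599664 ],
       [-0.25023859,  0.7373192 , -0.62748788,  0.2239411 ],
       [ 0.1923437 , -0.59733036, -0.77858868,  1.11383061],
       [ 0.        ,  0.        ,  0.        ,  1.        ]])}
```

View pics/top0.png

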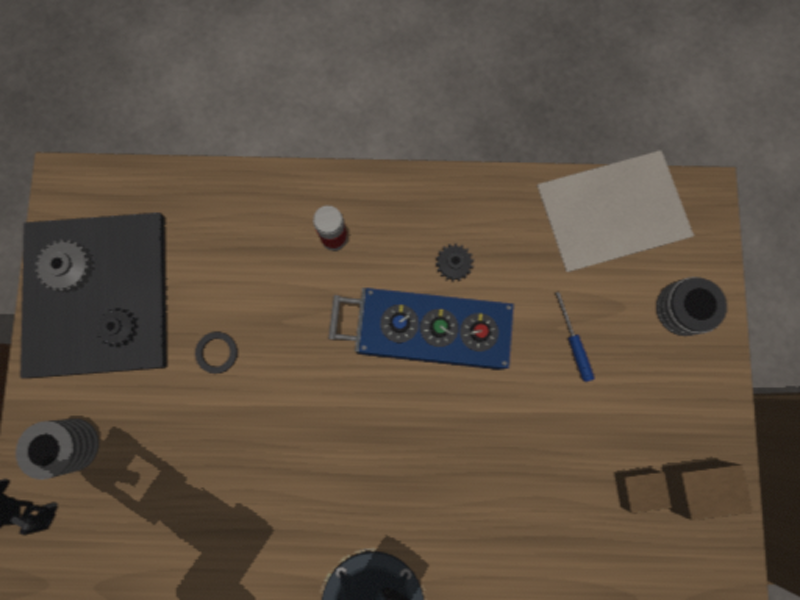

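View pics/side0.png

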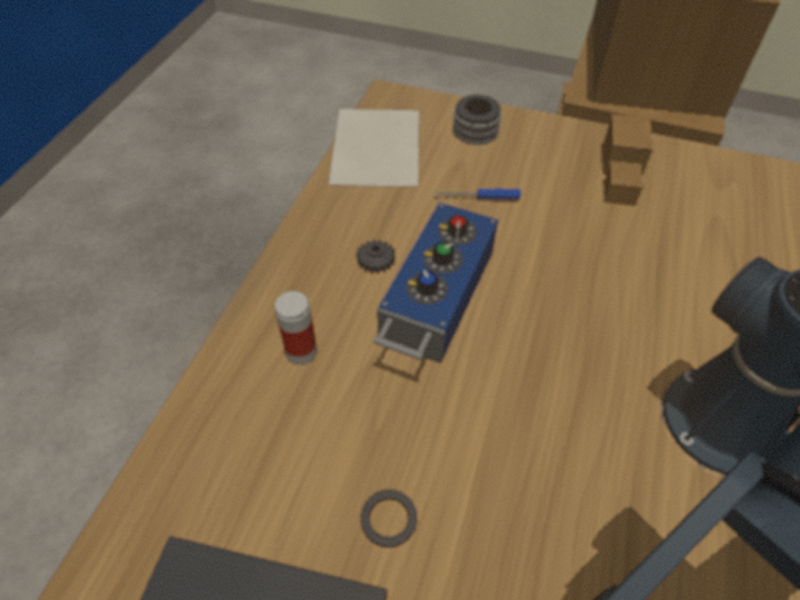

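The top picture shows the box with caps at about (400,323) blue, (440,327) green and (481,331) red, and the bar at (335,318). In the side picture the caps are at (428,275), (444,250) and (458,222), and the bar runs from (378,343) to (424,353). I'll enlarge both.

```bash
python3 - <<'E'
from station import *
import cv2
import numpy as np
def crop(n,x,y,w,h,s): 
    im=np.mean([snapshot(n).astype(float) for _ in range(2)],0).astype('uint8')[y:y+h,x:x+w,::-1]
    cv2.imwrite(f"pics/{n}1.png",cv2.resize(im,(w*s,h*s),interpolation=cv2.INTER_CUBIC))
crop("top",205,175,130,70,6)
crop("side",235,125,100,110,5)
E
```

```text
(no output)
```

View pics/top1.png

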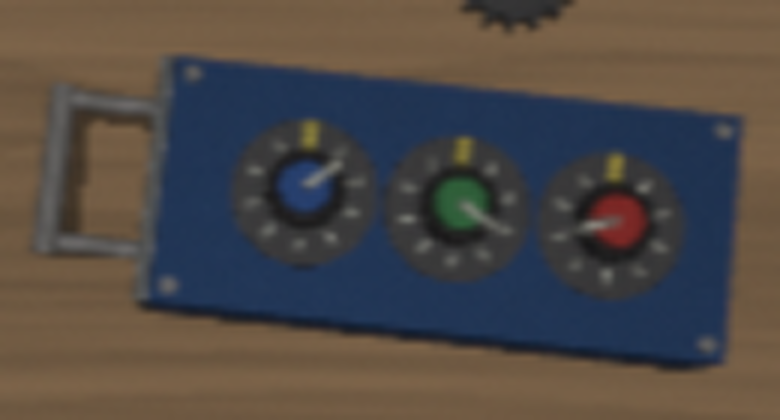

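View pics/side1.png

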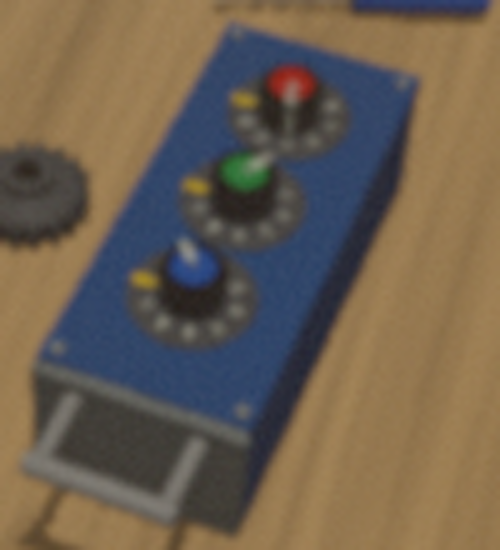

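The top crop shows caps at (306,186), (461,203) and (618,219). The pointer tips are at (341,163), (507,233) and (555,237), and the bar runs from (60,88) to (45,250). In the side crop the caps are at (193,262), (243,169) and (291,83), and the corner screws are visible in both. Next I triangulate.

```bash
cat > h.py <<'E'
from station import *
import cv2, numpy as np
from scipy.spatial.transform import Rotation as R
C={n:camera_params(n) for n in("top","side")}
def K(c): return np.array([[c["fx"],0,c["cx"]],[0,c["fy"],c["cy"]],[0,0,1]])
P={n:K(c)@c["world_to_cam"][:3] for n,c in C.items()}
def px(p,off,s): return (np.array(p,float)+.5)/s-.5+np.array(off)
def tri(a,b):
    X=cv2.triangulatePoints(P["top"],P["side"],px(a,(205,175),6),px(b,(235,125),5))[:,0]; return X[:3]/X[3]
def onz(n,uv,z):
    M=P[n]; A=np.c_[M[:,0],M[:,1],M[:,2]*z+M[:,3]]
    w=np.linalg.solve(A,[*uv,1]); return w[:2]/w[2]
E
python3 - <<'E'
from h import *
np.set_printoptions(precision=4,suppress=True)
T=dict(blue=((306,186),(193,262)),green=((461,203),(243,169)),red=((618,219),(291,83)),
s1=((192,73),(57,347)),s2=((168,285),(243,410)),s3=((708,345),(403,82)),s4=((724,130),(238,33)),b1=((60,88),(32,462)),b2=((45,250),(175,512)))
W={k:tri(*v) for k,v in T.items()}
for k,v in W.items(): print(k,v)
print("bar mid",(W['b1']+W['b2'])/2)
y=W['blue']-W['red']; print("y dir deg",np.degrees(np.arctan2(y[1],y[0])),np.linalg.norm(y[:2]))
y=W['s1']-W['s4']+W['s2']-W['s3'];print(np.degrees(np.arctan2(y[1],y[0])))
a=np.arctan2(y[1],y[0])-np.pi/2
tips=dict(blue=(341,163),green=(507,233),red=(555,237)); 
for k,t in tips.items():
    c=onz("top",px(T[k][0],(205,175),6),.127); d=onz("top",px(t,(205,175),6),.127)-c
    th=(-(np.arctan2(d[1],d[0])-a))%(2*np.pi); print(k,"top centre",c,"len",np.linalg.norm(d),"angle",th,np.degrees(th),"mark",th/.6283)
for f in ("red","green","blue"):
    c=onz("side",px(T[f][1],(235,125),5),.127);print(f,"side centre",c)
for k,t in dict(blue=(181,242),green=(272,153),red=(291,103)).items():
    c=onz("side",px(T[k][1],(235,125),5),.127); d=onz("side",px(t,(235,125),5),.127)-c
    print(k,"side mark",((-(np.arctan2(d[1],d[0])-a))%(2*np.pi))/.6283)
E
```

```text
blue [ 0.562  -0.0399  0.132 ]
green [ 0.5555 -0.1188  0.1308]
red [ 0.5488 -0.1988  0.1289]
s1 [0.6231 0.0206 0.1025]
s2 [0.5114 0.0298 0.1033]
s3 [ 0.4876 -0.2493  0.1021]
s4 [ 0.5992 -0.2586  0.1021]
b1 [0.6142 0.0907 0.0895]
b2 [0.5294 0.0956 0.0878]
bar mid [0.5718 0.0931 0.0886]
y dir deg 85.24270061879614 0.1594906607877681
85.10888741307231
blue top centre [ 0.5629 -0.04  ] len 0.021483161149040614 angle 0.8775498346509543 50.279901837902926 mark 1.396705132342757
green top centre [ 0.5561 -0.1191] len 0.027769904112285252 angle 2.0451356249372763 117.17763984075602 mark 3.255030439180768
red top centre [ 0.5499 -0.1991] len 0.03352976932923243 angle 4.32468475902885 247.78618441690455 mark 6.883152568882461
red side centre [ 0.5484 -0.2007]
green side centre [ 0.5562 -0.1223]
blue side centre [ 0.5629 -0.044 ]
blue side mark 1.1977287057253712
green side mark 3.3417886872465354
red side mark 6.937034341295465
```

Heights come out near expected: caps about 0.13, screws 0.102, bar about 0.088. The dials span 159.5 mm against 160. The box yaw is −4.8°. Readings are red ≈6.9, green ≈3.3, blue ≈1.3, so I need about −140° on red and +133° on green.

I'll go to the red dial with tool-y at −30°.

```bash
cat >> h.py <<'E'
def goal(p,yaw_y):
    s=sense(); A=R.from_quat(s["tool_rot"]); y=np.radians(yaw_y)
    Y=np.array([np.cos(y),np.sin(y),0]); Z=np.array([0,0,-1.]); B=R.from_matrix(np.c_[np.cross(Y,Z),Y,Z])
    r=(A.inv()*B).as_rotvec(degrees=True)
    yv=A.as_matrix()[:,1]
    print("t",round(s["t"],2),"pos",s["tcp_pos"].round(4),"yaw",np.degrees(np.arctan2(yv[1],yv[0])).round(2),"q6",s["q"][5].round(3),"gap",round(s["finger_gap"],3),"F",s["force"].round(1),"M",s["ft_torque"].round(3))
    print("turn",r.round(2),"shift (after turn)",(B.inv().apply(np.array(p)-s["tcp_pos"])).round(4),"shift(now)",A.inv().apply(np.array(p)-s["tcp_pos"]).round(4))
E
python3 -m handwheel '[[[0,0,9.75,0,0,0,0.65],[0,0,9.75,0,0,0,0.65],[0,0,9.75,0,0,0,0.65],[0,0,9.75,0,0,0,0.65],[0,0,9.75,0,0,0,0.65],[0,0,9.75,0,0,0,0.65],[0,0,9.75,0,0,0,0.65],[0,0,9.75,0,0,0,0.65],[0,0,9.75,0,0,0,0.65],[0,0,9.75,0,0,0,0.65],[0,0,0,-0.035,0.045,0,0.65],[0,0,0,-0.035,0.045,0,0.65],[0,0,0,-0.035,0.045,0,0.65],[0,0,0,-0.035,0.045,0,0.65],[0,0,0,-0.035,0.045,0,0.65],[0,0,0,-0.035,0.045,0,0.65],[0,0,0,-0.035,0.045,0,0.65],[0,0,0,-0.035,0.045,0,0.65],[0,0,0,-0.035,0.045,0,0.65],[0,0,0,0,0,0,0.65]]]' 40
python3 -c "
from h import *
goal([.549,-.199,.16],-30)"
```

```text
t: 2.8
tcp_pos: [0.4348, 0.0987, 0.1971]
tool_rot: [0.868, 0.497, 0.001, 0.001]
force: [0.0, 0.5, 0.1]
finger_gap: 0.649
gripper_force: 0.0
t 2.8 pos [0.4348 0.0987 0.1971] yaw -30.39 q6 0.503 gap 0.649 F [0.  0.5 0.1] M [ 0.029  0.037 -0.011]
turn [ 0.14 -0.03 -0.39] shift (after turn) [-0.2007  0.2477  0.0371] shift(now) [-0.199   0.249   0.0375]
```

```bash
python3 -m handwheel '[[[0,0,0,-0.033,0.0415,0,0.65],[0,0,0,-0.033,0.0415,0,0.65],[0,0,0,-0.033,0.0415,0,0.65],[0,0,0,-0.033,0.0415,0,0.65],[0,0,0,-0.033,0.0415,0.01,0.65],[0,0,0,-0.034,0.0415,0.027,0.65],[0,0,0,0,0,0,0.65],[0,0,0,0,0,0,0.65]]]'
python3 - <<'E'
from h import *
goal([.549,-.199,.105],-30)
for n,(x,y,w,h,s) in dict(top=(205,175,130,70,6),side=(235,125,100,110,5)).items():
    im=snapshot(n)[y:y+h,x:x+w,::-1]; cv2.imwrite(f"pics/{n}2.png",cv2.resize(im,(w*s,h*s),interpolation=cv2.INTER_CUBIC))
E
```

```text
t: 3.8
tcp_pos: [0.5479, -0.1931, 0.1593]
tool_rot: [0.866, 0.5, -0.0, -0.001]
force: [0.2, -0.3, -0.2]
finger_gap: 0.651
gripper_force: 0.0
t 3.8 pos [ 0.5479 -0.1931  0.1593] yaw -29.97 q6 -0.009 gap 0.651 F [ 0.2 -0.3 -0.2] M [0.004 0.    0.012]
turn [-0.14 -0.03  0.03] shift (after turn) [-0.0045  0.0039  0.0543] shift(now) [-0.0046  0.004   0.0543]
```

View pics/side2.png

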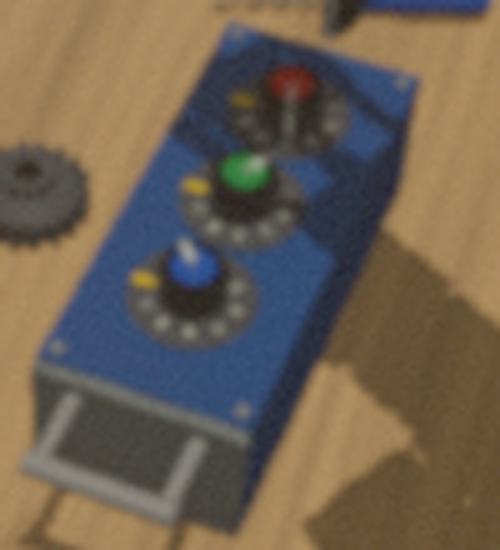

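The red dial sits in the gripper's shadow, and one finger tip is just visible at the crop's top edge (345,10). I'll check that against the projection.

```bash
python3 - <<'E'
from h import *
s=sense(); Rm=R.from_quat(s["tool_rot"]).as_matrix()
for sg in(-1,1):
    p=s["tcp_pos"]+Rm@[0,sg*.0285,-.008]
    u=P["side"]@[*p,1]; u=u[:2]/u[2]; print(((u-[235,125]+.5)*5-.5).round(0))
E
```

```text
[327.  68.]
[259.  18.]
```

```bash
python3 - <<'E'
import cv2
from station import snapshot
im=cv2.cvtColor(snapshot("side"),cv2.COLOR_RGB2BGR)
cv2.imwrite("pics/s3.png",cv2.resize(im[60:260,180:400],None,fx=3,fy=3,interpolation=2))
E
```

```text
(no output)
```

View pics/s3.png

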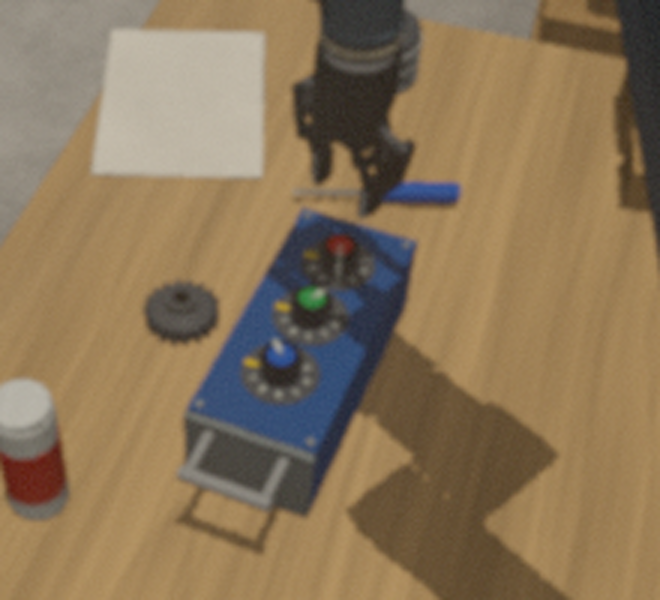

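The finger tips show at (367,213) and (320,178), but the projection puts them at (361,236) and (321,206). They appear about 8 px too high, so I'll check in the top view.

```bash
python3 - <<'E'
from h import *
s=sense(); Rm=R.from_quat(s["tool_rot"]).as_matrix()
for n in("top","side"):
  for sg in(-1,0,1):
    p=s["tcp_pos"]+Rm@[0,sg*.0285,-.008]
    u=P[n]@[*p,1]; print(n,sg,(u[:2]/u[2]).round(1), "top crop:",((u[:2]/u[2]-[205,150])*6).round())
im=snapshot("top")[150:250,205:335,::-1]
cv2.imwrite("pics/t3.png",cv2.resize(im,None,fx=6,fy=6,interpolation=2))
E
```

```text
top -1 [302.9 218.4] top crop: [587. 410.]
top 0 [307.7 210.1] top crop: [616. 361.]
top 1 [312.5 201.9] top crop: [645. 311.]
side -1 [300. 138.] top crop: [570. -72.]
side 0 [293.1 133. ] top crop: [ 529. -102.]
side 1 [286.5 128. ] top crop: [ 489. -132.]
```

View pics/t3.png

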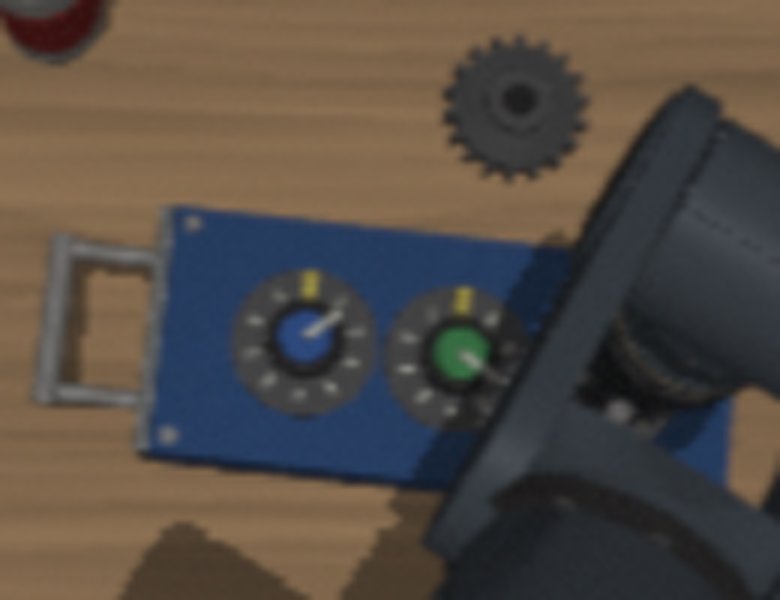

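The wrist hides the fingers in the top view. The grip itself will settle it: I'll go down in guarded steps, checking force, then close and see whether the opening stops at about 0.46.

```bash
python3 -m handwheel '[[[0,0,0,-0.0046,0.004,0.01,0.65],[0,0,0,0,0,0.01,0.65],[0,0,0,0,0,0.01,0.65],[0,0,0,0,0,0,0.65]]]'
python3 -m handwheel '[[[0,0,0,0,0,0.008,0.65],[0,0,0,0,0,0.008,0.65],[0,0,0,0,0,0.006,0.65],[0,0,0,0,0,0,0.65],[0,0,0,0,0,0,0.65]]]'
python3 - <<'E'
from h import *
goal([.549,-.199,.105],-30)
im=snapshot("side")[60:260,180:400,::-1]
cv2.imwrite("pics/s4.png",cv2.resize(im,None,fx=3,fy=3,interpolation=2))
E
```

```text
t: 4.5
tcp_pos: [0.5487, -0.2002, 0.1283]
tool_rot: [0.866, 0.5, -0.001, -0.001]
force: [-1.3, 0.3, -0.3]
finger_gap: 0.651
gripper_force: 0.0
t: 5.12
tcp_pos: [0.5498, -0.2009, 0.1078]
tool_rot: [0.866, 0.5, 0.0, 0.0]
force: [-0.4, 0.3, -0.4]
finger_gap: 0.648
gripper_force: 0.0
t 5.12 pos [ 0.5498 -0.2009  0.1078] yaw -30.01 q6 -0.017 gap 0.648 F [-0.4  0.3 -0.4] M [-0.018 -0.046  0.032]
turn [ 0.02  0.   -0.01] shift (after turn) [ 0.0012 -0.0016  0.0028] shift(now) [ 0.0012 -0.0016  0.0028]
```

View pics/s4.png

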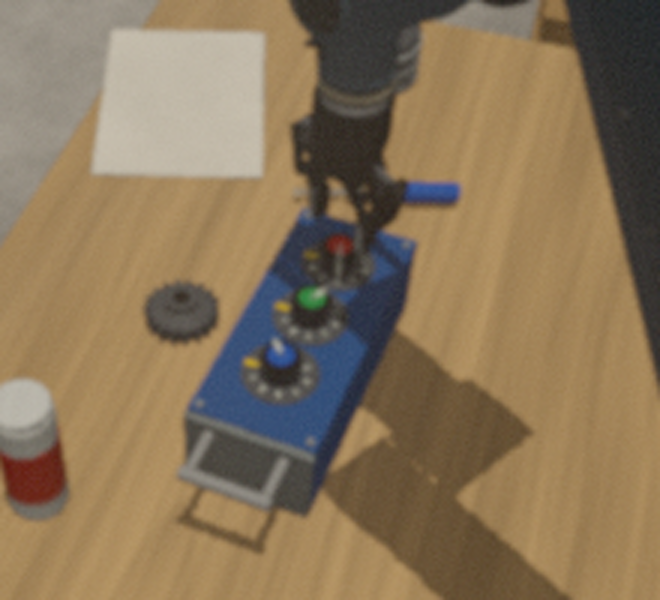

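The fingers now straddle the red dial, with tips near (365,250) and (315,218). I close on it.

```bash
python3 -m handwheel '[[[0,0,0,0,0,0,0.3],[0,0,0,0,0,0,0.3],[0,0,0,0,0,0,0.3],[0,0,0,0,0,0,0.3],[0,0,0,0,0,0,0.3],[0,0,0,0,0,0,0.3]]]' 40
python3 -c "
from h import *
goal([.549,-.199,.105],-30)"
```

```text
t: 5.92
tcp_pos: [0.5497, -0.2008, 0.1077]
tool_rot: [0.866, 0.5, -0.0, -0.0]
force: [0.4, 0.1, -0.4]
finger_gap: 0.297
gripper_force: 0.0
t 5.92 pos [ 0.5497 -0.2008  0.1077] yaw -30.01 q6 -0.017 gap 0.297 F [ 0.4  0.1 -0.4] M [ 0.003 -0.005 -0.007]
turn [-0.    0.   -0.01] shift (after turn) [ 0.0012 -0.0014  0.0027] shift(now) [ 0.0012 -0.0014  0.0027]
```

The opening reached 0.30 with no force, so the fingers closed above the cap. That agrees with both views: the real tips sit about 20–40 mm higher than the reported TCP implies. I reopen and go down in guarded steps.

```bash
cat > g.py <<'E'
from station import sense
import sys, numpy as np
s=sense(); f=s["force"]; print("guard",s["tcp_pos"].round(4),f.round(1),s["ft_torque"].round(2)); sys.exit(int(np.linalg.norm(f)>6))
E
python3 -m handwheel '[[[0,0,0,0,0,0,0.65],[0,0,0,0,0,0,0.65],[0,0,0,0,0,0,0.65],[0,0,0,0.001,-0.0014,0.005,0.65],[0,0,0,0,0,0,0.65]]]' >/dev/null && python3 g.py && python3 -m handwheel '[[[0,0,0,0,0,0.004,0.65],[0,0,0,0,0,0,0.65]]]'>/dev/null && python3 g.py && python3 -m handwheel '[[[0,0,0,0,0,0.004,0.65],[0,0,0,0,0,0,0.65]]]'>/dev/null && python3 g.py && python3 -m handwheel '[[[0,0,0,0,0,0.004,0.65],[0,0,0,0,0,0,0.65]]]'>/dev/null && python3 g.py && python3 -m handwheel '[[[0,0,0,0,0,0.004,0.65],[0,0,0,0,0,0,0.65]]]'>/dev/null && python3 g.py && python3 -m handwheel '[[[0,0,0,0,0,0,0.35],[0,0,0,0,0,0,0.35],[0,0,0,0,0,0,0.35],[0,0,0,0,0,0,0.35],[0,0,0,0,0,0,0.35]]]' 40
```

```text
guard [ 0.5484 -0.1987  0.1021] [-0.5  0.3  0.7] [-0.01 -0.03 -0.  ]
guard [ 0.5487 -0.199   0.0983] [-0.  -0.2 -0. ] [-0.01 -0.01  0.  ]
guard [ 0.5487 -0.1991  0.0944] [-0.6  0.4 -0.5] [ 0.02 -0.05  0.09]
guard [ 0.5487 -0.1991  0.0904] [ 0.8 -0.1 -0.6] [ 0.01  0.   -0.05]
guard [ 0.5487 -0.1991  0.0863] [-0.1 -1.   0.8] [-0.01  0.03  0.03]
t: 8.18
tcp_pos: [0.549, -0.1992, 0.0871]
tool_rot: [0.866, 0.5, 0.0, 0.0]
force: [-1.1, 0.9, 5.2]
finger_gap: 0.42
gripper_force: 39.9
```

It is gripped: opening 0.42 at 40 N. Turning red by −140°.

```bash
python3 -m handwheel '[[[0,0,-10,0,0,0,0.35],[0,0,-10,0,0,0,0.35],[0,0,-10,0,0,0,0.35]]]'; python3 g.py && python3 -m handwheel '[[[0,0,-10,0,0,0,0.35],[0,0,-10,0,0,0,0.35],[0,0,-10,0,0,0,0.35],[0,0,-10,0,0,0,0.35],[0,0,-10,0,0,0,0.35],[0,0,-10,0,0,0,0.35],[0,0,-10,0,0,0,0.35],[0,0,-10,0,0,0,0.35],[0,0,-10,0,0,0,0.35],[0,0,-10,0,0,0,0.35],[0,0,-10,0,0,0,0.35],[0,0,0,0,0,0,0.35],[0,0,0,0,0,0,0.35]]]'; python3 -c "
from h import *
goal([.549,-.199,.0871],110)"
```

```text
t: 8.55
tcp_pos: [0.5485, -0.1991, 0.087]
tool_rot: [0.705, 0.709, -0.0, -0.0]
force: [-2.5, 0.5, 5.4]
finger_gap: 0.426
gripper_force: 40.1
guard [ 0.5485 -0.1991  0.087 ] [-2.5  0.5  5.4] [ 0.08  0.39 -0.09]
t: 10.18
tcp_pos: [0.5476, -0.2003, 0.087]
tool_rot: [-0.174, 0.985, -0.001, -0.001]
force: [-4.5, -3.4, 6.4]
finger_gap: 0.426
gripper_force: 40.1
t 10.18 pos [ 0.5476 -0.2003  0.087 ] yaw 110.07 q6 -2.459 gap 0.426 F [-4.5 -3.4  6.4] M [-0.435  0.721  0.068]
turn [-0.05 -0.17  0.07] shift (after turn) [-0.0017  0.0008 -0.0001] shift(now) [-0.0017  0.0008 -0.0001]
```

```bash
python3 -m handwheel '[[[0,0,0,0,0,0,0.65],[0,0,0,0,0,0,0.65],[0,0,0,0,0,0,0.65],[0,0,0,0,0,-0.02,0.65],[0,0,0,0,0,-0.025,0.65],[0,0,0,-0.0176,0.0368,0,0.65],[0,0,0,-0.0176,0.0368,0,0.65],[0,0,0,0,0,0,0.65],[0,0,0,0,0,0,0.65]]]'; python3 -c "
from h import *
goal([.5555,-.119,.0865],110)"
```

```text
t: 11.3
tcp_pos: [0.5572, -0.1182, 0.1317]
tool_rot: [-0.174, 0.985, -0.0, 0.0]
force: [0.6, -1.1, 0.1]
finger_gap: 0.65
gripper_force: 0.0
t 11.3 pos [ 0.5572 -0.1182  0.1317] yaw 110.04 q6 -2.325 gap 0.65 F [ 0.6 -1.1  0.1] M [-0.007 -0.02  -0.055]
turn [-0.04  0.01  0.04] shift (after turn) [ 0.0019 -0.0002  0.0452] shift(now) [ 0.0019 -0.0002  0.0452]
```

```bash
python3 -m handwheel '[[[0,0,0,0.0019,0,0.015,0.65],[0,0,0,0,0,0.015,0.65],[0,0,0,0,0,0,0.65]]]' >/dev/null; python3 g.py && python3 -m handwheel '[[[0,0,0,0,0,0.008,0.65],[0,0,0,0,0,0.006,0.65],[0,0,0,0,0,0,0.65]]]' >/dev/null && python3 g.py && python3 -m handwheel '[[[0,0,0,0,0,0,0.35],[0,0,0,0,0,0,0.35],[0,0,0,0,0,0,0.35],[0,0,0,0,0,0,0.35],[0,0,0,0,0,0,0.35],[0,0,10,0,0,0,0.35],[0,0,10,0,0,0,0.35],[0,0,10,0,0,0,0.35]]]' 40; python3 -c "
from h import *
goal([.5555,-.119,.087],-23)"
```

```text
guard [ 0.5534 -0.1186  0.0995] [-1.2 -0.4 -0.4] [-0.01 -0.04 -0.02]
guard [ 0.5547 -0.1185  0.0872] [-0.6  0.1 -0.2] [-0.01  0.03 -0.01]
t: 13.05
tcp_pos: [0.556, -0.1204, 0.0886]
tool_rot: [0.09, 0.996, -0.001, 0.001]
force: [-2.0, -5.7, 4.2]
finger_gap: 0.416
gripper_force: 39.8
t 13.05 pos [ 0.556  -0.1204  0.0886] yaw 79.72 q6 -1.798 gap 0.416 F [-2.  -5.7  4.2] M [-1.125  0.233  0.096]
turn [3.0000e-02 2.5000e-01 1.0272e+02] shift (after turn) [ 0.0011 -0.001   0.0016] shift(now) [0.0007 0.0013 0.0016]
```

```bash
python3 -m handwheel '[[[0,0,10.3,0,0,0,0.35],[0,0,10.3,0,0,0,0.35],[0,0,10.3,0,0,0,0.35],[0,0,10.3,0,0,0,0.35],[0,0,10.3,0,0,0,0.35],[0,0,10.3,0,0,0,0.35],[0,0,10.3,0,0,0,0.35],[0,0,10.3,0,0,0,0.35],[0,0,10.3,0,0,0,0.35],[0,0,10.3,0,0,0,0.35],[0,0,0,0,0,0,0.35],[0,0,0,0,0,0,0.35]]]'; python3 g.py;  python3 -m handwheel '[[[0,0,0,0,0,0,0.65],[0,0,0,0,0,0,0.65],[0,0,0,0,0,0,0.65],[0,0,0,0,0,-0.02,0.65],[0,0,0,0,0,-0.025,0.65],[0,0,0,0.0376,-0.0125,0,0.65],[0,0,0,0.0376,-0.0124,0,0.65],[0,0,-10,0,0,0,0.65],[0,0,-10,0,0,0,0.65],[0,0,-10,0,0,0,0.65],[0,0,-10,0,0,0,0.65],[0,0,-10,0,0,0,0.65],[0,0,-10,0,0,0,0.65],[0,0,0,0,0,0,0.65],[0,0,0,0,0,0,0.65]]]'; python3 -c "
from h import *
goal([.562,-.0395,.0865],37)"
```

```text
t: 14.55
tcp_pos: [0.5552, -0.1207, 0.0886]
tool_rot: [0.834, 0.552, -0.001, 0.001]
force: [-3.2, -7.4, 4.9]
finger_gap: 0.42
gripper_force: 39.9
guard [ 0.5552 -0.1207  0.0886] [-3.2 -7.4  4.9] [-1.24  0.58 -0.08]
t: 16.42
tcp_pos: [0.5615, -0.0394, 0.1326]
tool_rot: [0.447, 0.894, 0.0, -0.0]
force: [0.6, -0.5, 0.3]
finger_gap: 0.648
gripper_force: 0.0
t 16.43 pos [ 0.5615 -0.0394  0.1326] yaw 36.86 q6 -0.912 gap 0.648 F [ 0.6 -0.5  0.3] M [ 0.013 -0.02   0.001]
turn [-0.   -0.02 -0.14] shift (after turn) [-0.0004  0.0004  0.0461] shift(now) [-0.0004  0.0004  0.0461]
```

```bash
python3 -m handwheel '[[[0,0,0,0,0,0.015,0.65],[0,0,0,0,0,0.015,0.65],[0,0,0,0,0,0,0.65]]]' >/dev/null; python3 g.py && python3 -m handwheel '[[[0,0,0,0,0,0.008,0.65],[0,0,0,0,0,0.007,0.65],[0,0,0,0,0,0,0.65]]]' >/dev/null && python3 g.py && python3 -m handwheel '[[[0,0,0,0,0,0,0.35],[0,0,0,0,0,0,0.35],[0,0,0,0,0,0,0.35],[0,0,0,0,0,0,0.35],[0,0,0,0,0,0,0.35]]]' 25; python3 g.py; python3 -m handwheel '[[[0,0,8,0,0,0,0.35],[0,0,8,0,0,0,0.35],[0,0,8,0,0,0,0.35]]]'>/dev/null; python3 g.py;python3 -m handwheel '[[[0,0,4,0,0,0,0.35],[0,0,4,0,0,0,0.35]]]' >/dev/null; python3 g.py;python3 -c "
from h import *
goal([.562,-.0395,.0865],37)"
```

```text
guard [ 0.5599 -0.0393  0.1006] [-0.1  0.4  0.4] [-0.01  0.05  0.02]
guard [ 0.5611 -0.0396  0.0871] [-0.2 -0.7 -0.7] [-0.01 -0.04 -0.02]
t: 17.8
tcp_pos: [0.5616, -0.0398, 0.0881]
tool_rot: [0.446, 0.895, -0.0, 0.0]
force: [-1.0, -0.5, 5.4]
finger_gap: 0.43
gripper_force: 25.2
guard [ 0.5616 -0.0398  0.0881] [-1.  -0.5  5.4] [-0.12  0.28 -0.  ]
guard [ 0.562  -0.0397  0.0881] [-0.5  0.1  4.3] [0.01 0.18 0.1 ]
guard [ 0.5621 -0.0396  0.0881] [-1.7 -0.1  3.4] [0.   0.12 0.09]
t 18.43 pos [ 0.5621 -0.0396  0.0881] yaw 4.87 q6 -0.354 gap 0.43 F [-1.7 -0.1  3.4] M [0.003 0.123 0.088]
turn [ 7.000e-02  3.000e-02 -3.213e+01] shift (after turn) [ 0.0002 -0.      0.0016] shift(now) [ 0.0002 -0.0001  0.0016]
```

Drag reads about 0.09 N m. I'll go on in small guarded steps until the moment rises.

```bash
cat > m.py <<'E'
from station import sense
import sys, numpy as np
from scipy.spatial.transform import Rotation as R
s=sense(); y=R.from_quat(s["tool_rot"]).as_matrix()[:,1]
print("t %.2f yaw %.2f Mz %.3f gap %.3f"%(s["t"],np.degrees(np.arctan2(y[1],y[0])),s["ft_torque"][2],s["finger_gap"])); sys.exit(int(abs(s["ft_torque"][2])>.25))
E
T(){ :; }
python3 -m handwheel '[[[0,0,4,0,0,0,0.35],[0,0,4,0,0,0,0.35]]]'>/dev/null; python3 m.py && python3 -m handwheel '[[[0,0,3,0,0,0,0.35],[0,0,3,0,0,0,0.35]]]'>/dev/null && python3 m.py && python3 -m handwheel '[[[0,0,3,0,0,0,0.35],[0,0,3,0,0,0,0.35]]]'>/dev/null && python3 m.py && python3 -m handwheel '[[[0,0,3,0,0,0,0.35],[0,0,3,0,0,0,0.35]]]'>/dev/null && python3 m.py && python3 -m handwheel '[[[0,0,3,0,0,0,0.35],[0,0,3,0,0,0,0.35]]]'>/dev/null && python3 m.py && python3 -m handwheel '[[[0,0,3,0,0,0,0.35],[0,0,3,0,0,0,0.35]]]'>/dev/null && python3 m.py && python3 -m handwheel '[[[0,0,3,0,0,0,0.35],[0,0,3,0,0,0,0.35]]]'>/dev/null && python3 m.py && python3 -m handwheel '[[[0,0,3,0,0,0,0.35],[0,0,3,0,0,0,0.35]]]'>/dev/null && python3 m.py && python3 -m handwheel '[[[0,0,3,0,0,0,0.35],[0,0,3,0,0,0,0.35]]]'>/dev/null && python3 m.py && python3 -m handwheel '[[[0,0,3,0,0,0,0.35],[0,0,3,0,0,0,0.35]]]'>/dev/null && python3 m.py
```

```text
t 18.68 yaw -3.13 Mz 0.068 gap 0.432
t 18.93 yaw -9.10 Mz 0.083 gap 0.430
t 19.18 yaw -15.10 Mz 0.047 gap 0.430
t 19.43 yaw -21.09 Mz 0.189 gap 0.427
t 19.68 yaw -26.91 Mz 0.588 gap 0.432
```

The stop is felt near yaw −21…−27: the moment jumps to 0.59 N m after a total turn of about 60°, which puts the dial near 1.85 rad and inside the stated range. I release, lift, move off toward the bar side and look.

```bash
python3 -m handwheel '[[[0,0,0,0,0,0,0.65],[0,0,0,0,0,0,0.65],[0,0,0,0,0,0,0.65],[0,0,0,0,0,-0.025,0.65],[0,0,0,0,0,-0.03,0.65],[0,0,0,0,0,-0.02,0.65],[0,0,0,0.0472,-0.0308,0,0.65],[0,0,0,0.0472,-0.0308,0,0.65],[0,0,0,0.0472,-0.0308,0,0.65],[0,0,0,0.0472,-0.0308,0,0.65],[0,0,0,0.0472,-0.0308,0,0.65],[0,0,9.7,0,0,0,0.65],[0,0,9.7,0,0,0,0.65],[0,0,9.7,0,0,0,0.65],[0,0,9.7,0,0,0,0.65],[0,0,9.7,0,0,0,0.65],[0,0,9.7,0,0,0,0.65],[0,0,9.7,0,0,0,0.65],[0,0,0,0,0,0,0.65]]]'
python3 - <<'E'
from h import *
goal([.572,.091,.12],-94.8)
a=snapshot("top")[183:223,240:320,::-1]; b=snapshot("side")[132:200,255:310,::-1]
a=cv2.resize(a,None,fx=7,fy=7,interpolation=2); b=cv2.resize(b,None,fx=4,fy=4,interpolation=2)
c=np.zeros((600,600,3),np.uint8); c[:280,:560]=a; c[290:562,:220]=b; cv2.imwrite("pics/d.png",c)
E
```

```text
t: 22.05
tcp_pos: [0.5313, 0.2405, 0.1625]
tool_rot: [0.999, -0.042, -0.0, -0.0]
force: [0.9, 0.6, 0.1]
finger_gap: 0.651
gripper_force: 0.0
t 22.05 pos [0.5313 0.2405 0.1625] yaw -94.79 q6 1.888 gap 0.651 F [0.9 0.6 0.1] M [ 0.011 -0.019 -0.005]
turn [-0.    0.02  0.01] shift (after turn) [0.053  0.1456 0.0425] shift(now) [0.053  0.1456 0.0425]
```

View pics/d.png

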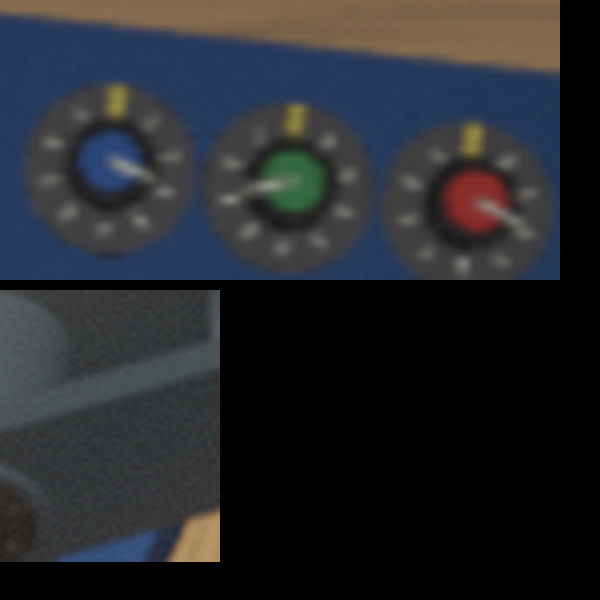

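The crop shows the red cap at (475,201) with its tip at (516,226), the green cap at (294,181) with its tip at (249,187), and the blue cap at (110,161) with its tip at (151,179). I compute the angles.

```bash
python3 - <<'E'
from h import *
a=np.radians(-4.85)
for k,c,t in(("red",(475,201),(516,226)),("green",(294,181),(249,187)),("blue",(110,161),(151,179))):
    c,t=[onz("top",px(v,(240,183),7),.127) for v in(c,t)]; d=t-c
    th=(-(np.arctan2(d[1],d[0])-a))%(2*np.pi); print(k,c.round(4),np.linalg.norm(d).round(4),"rad",th.round(3),"mark",(th/.62832).round(2))
# line direction by bright, unsaturated pixels on the cap (radius<17 mm)
im=np.mean([snapshot("top").astype(float) for _ in range(4)],0)
for k,c in(("red",(475,201)),("green",(294,181)),("blue",(110,161))):
    c=onz("top",px(c,(240,183),7),.127); pts=[];w=[]
    for v in range(180,226):
        for u in range(238,322):
            d=onz("top",(u,v),.127)-c; r=np.hypot(*d)
            if .007<r<.018: pts.append(d); w.append(im[v,u].min())
    pts=np.array(pts); w=np.array(w); w=np.clip(w-70,0,None); m=(pts*w[:,None]).sum(0)/w.sum()
    th=(-(np.arctan2(m[1],m[0])-a))%(2*np.pi); print(k,"auto rad",th.round(3),"mark",(th/.62832).round(2),"len",np.hypot(*m).round(4))
E
```

```text
red [ 0.5493 -0.1986] 0.0207 rad 2.018 mark 3.21
green [ 0.5561 -0.1196] 0.0199 rad 4.47 mark 7.11
blue [ 0.5629 -0.0391] 0.0196 rad 1.878 mark 2.99
red auto rad 1.895 mark 3.02 len 0.0113
green auto rad 4.441 mark 7.07 len 0.0117
blue auto rad 1.823 mark 2.9 len 0.0113
```

All three are within tolerance. Now the bar, expected at (0.573, 0.0925).

```bash
python3 -m handwheel '[[[0,0,0,0.018,0.048,0,0.5],[0,0,0,0.018,0.048,0,0.5],[0,0,0,0.0175,0.048,0,0.5],[0,0,0,0,0,0.03,0.5],[0,0,0,0,0,0,0.5],[0,0,0,0,0,0,0.5]]]'; python3 -c "
from h import *
goal([.573,.0925,.045],-94.8)"
```

```text
t: 23.1
tcp_pos: [0.5726, 0.0929, 0.1332]
tool_rot: [0.999, -0.042, 0.0, -0.0]
force: [0.9, 0.1, 0.2]
finger_gap: 0.501
gripper_force: 0.0
t 23.1 pos [0.5726 0.0929 0.1332] yaw -94.85 q6 1.624 gap 0.501 F [0.9 0.1 0.2] M [-0.012  0.019  0.031]
turn [-0.01 -0.02 -0.05] shift (after turn) [0.0004 0.0004 0.0882] shift(now) [0.0004 0.0004 0.0882]
```

```bash
python3 -m handwheel '[[[0,0,0,0,0,0.015,0.5],[0,0,0,0,0,0.015,0.5],[0,0,0,0,0,0,0.5]]]'>/dev/null; python3 g.py && python3 -m handwheel '[[[0,0,0,0,0,0.008,0.5],[0,0,0,0,0,0.008,0.5],[0,0,0,0,0,0,0.5]]]'>/dev/null && python3 g.py && python3 -m handwheel '[[[0,0,0,0,0,0.01,0.5],[0,0,0,0,0,0.01,0.5],[0,0,0,0,0,0,0.5]]]'>/dev/null && python3 g.py && python3 -m handwheel '[[[0,0,0,0,0,0.01,0.5],[0,0,0,0,0,0.01,0.5],[0,0,0,0,0,0,0.5]]]'>/dev/null && python3 g.py && python3 -m handwheel '[[[0,0,0,0,0,0,0.1],[0,0,0,0,0,0,0.1],[0,0,0,0,0,0,0.1],[0,0,0,0,0,0,0.1],[0,0,0,0,0,0,0.1],[0,0,0,0,0,0,0.1]]]' 50
```

```text
guard [0.5709 0.0929 0.101 ] [0.6 0.2 1.3] [-0.05 -0.01 -0.01]
guard [0.5719 0.0924 0.086 ] [ 0.1 -0.4 -0. ] [-0.01 -0.02  0.02]
guard [0.5715 0.0924 0.0656] [-0.3 -1.3  0.1] [-0.   -0.05  0.04]
guard [0.5716 0.0925 0.0456] [-0.8  0.2  0.1] [-0.01  0.    0.02]
t: 25.35
tcp_pos: [0.5728, 0.0923, 0.0471]
tool_rot: [0.999, -0.043, 0.0, 0.0]
force: [-0.9, -2.5, 4.8]
finger_gap: 0.137
gripper_force: 49.1
```

The bar is gripped (opening 0.137). I pull a little first, then the rest.

```bash
python3 -m handwheel '[[[0,0,0,0,-0.005,0,0.1],[0,0,0,0,-0.005,0,0.1],[0,0,0,0,-0.004,0,0.1]]]'>/dev/null; python3 g.py; python3 m.py
```

```text
guard [0.574  0.1064 0.0471] [-0.5 -2.2  5.4] [-0.46  0.19 -0.03]
t 25.73 yaw -94.91 Mz -0.028 gap 0.136
```

```bash
python3 -m handwheel '[[[0,0,0,0,-0.012,0,0.1],[0,0,0,0,-0.012,0,0.1],[0,0,0,0,-0.012,0,0.1],[0,0,0,0,-0.012,0,0.1],[0,0,0,0,-0.012,0,0.1],[0,0,0,0,-0.012,0,0.1],[0,0,0,0,0,0,0.1]]]'>/dev/null; python3 g.py; python3 -m handwheel '[[[0,0,0,0,-0.002,0,0.1],[0,0,0,0,0,0,0.1]]]'>/dev/null; python3 g.py && python3 -m handwheel '[[[0,0,0,0,-0.002,0,0.1],[0,0,0,0,0,0,0.1]]]'>/dev/null && python3 g.py
```

```text
guard [0.5803 0.1801 0.0471] [-0.3  2.6  5.1] [ 0.48  0.07 -0.08]
guard [0.5803 0.18   0.0471] [-0.7  0.1  6. ] [ 0.08  0.11 -0.03]
```

The drawer is about 88 mm out. I let go and lift clear.

```bash
python3 -m handwheel '[[[0,0,0,0,0,0,0.5],[0,0,0,0,0,0,0.5],[0,0,0,0,0,0,0.5],[0,0,0,0,0,0,0.5],[0,0,0,0,0,-0.02,0.5],[0,0,0,0,0,-0.03,0.5],[0,0,0,0,0,-0.04,0.5],[0,0,0,0,0,-0.04,0.5],[0,0,0,0,0,0,0.5],[0,0,0,0,-0.05,0,0.5],[0,0,0,0,-0.05,0,0.5],[0,0,0,0,-0.05,0,0.5],[0,0,0,0,-0.05,0,0.5],[0,0,0,0,0,0,0.5],[0,0,0,0,0,0,0.5]]]'
python3 - <<'E'
from h import *
im=snapshot("top")[120:320,140:400,::-1]
cv2.imwrite("pics/end.png",cv2.resize(im,None,fx=3,fy=3,interpolation=2))
E
```

```text
t: 28.72
tcp_pos: [0.5961, 0.3788, 0.1751]
tool_rot: [0.999, -0.043, -0.001, 0.001]
force: [-0.4, 0.3, -0.2]
finger_gap: 0.505
gripper_force: 0.0
```

View pics/end.png

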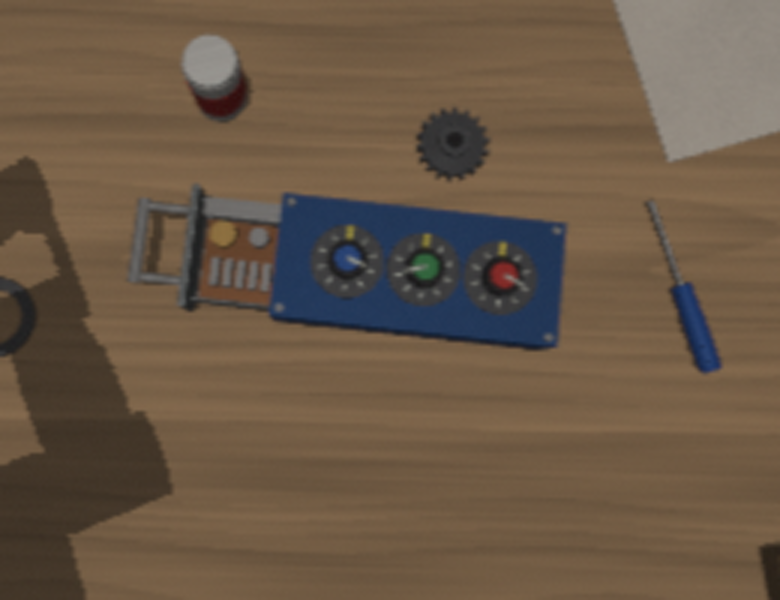

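The picture shows the drawer far out, the bar's middle at (138,242), and the can, gear, ring and screwdriver where they were. I check the travel and hand in.

```bash
python3 - <<'E'
from h import *
a=onz("top",px((138,242),(140,120),3),.084); b=onz("top",px((53,169),(205,175),6),.084)
d=np.hypot(*(a-b)); print(a,b,d)
if d>.083: print(sign_off())
E
```

```text
[0.57920426 0.18227215] [0.57365471 0.09354277] 0.08890275323124919
the job is handed in; nothing more can be done
None
```

The job is handed in: red reads about mark 3 and green about mark 7, blue is against its stop (felt at about 1.85 rad), and the drawer is out about 89 mm by camera and released, with the gear, can, ring and screwdriver where they were.

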